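# Release the ring-light key that was left latched

## Task

The controller of the microscope's ring light has a row of four identical push-push keys, one for each quarter of the ring, and one quarter has been left switched on: its key is latched down, a little lower than the other three, and does not give when tapped lightly. Find it, feeling the keys with light taps as you need, and press it so that it unlatches and comes up level with the others, then draw back clear. Do not push any of the three raised keys in beyond a light tap, and leave the vial, dish and tube rack where they stand.

Things in the scene. Friction and masses are not known exactly. Their poses are not given: they have to be found in the camera images.
- key_a (a joint): travel of push key a, m downward: 0 raised (off), about 0.0033 latched (on), 0.006 stop. Raised, it starts to move at 2 N and reaches the stop at 4.1 N; pushed beyond about 0.005 and let go it latches. Latched, it does not give below 3.2 N; pushed on to the stop (at least 0.0053) and let go it springs up to 0 in about 0.1 s. Pushed less than 0.0045, either goes back to where it was.
- key_a_top (a point): centre of the top face of key a, moving with it: a plain grey cap 26 mm (its x, across the row) by 22 mm (its y, along the row); z up. Its place in the row varies. The top is 72 mm above the bench when raised, 68.7 mm latched, 66 mm at the stop; a steel frame round the cap stands 63 mm above the bench. Keys are damped (0.5 N more per 10 mm/s of speed): press slowly.
- key_b (a joint): travel of push key b, m downward: 0 raised (off), about 0.0033 latched (on), 0.006 stop. Raised, it starts to move at 2 N and reaches the stop at 4.1 N; pushed beyond about 0.005 and let go it latches. Latched, it does not give below 3.2 N; pushed on to the stop (at least 0.0053) and let go it springs up to 0 in about 0.1 s. Pushed less than 0.0045, either goes back to where it was.
- key_b_top (a point): centre of the top face of key b, moving with it: a plain grey cap 26 mm (its x, across the row) by 22 mm (its y, along the row); z up. Its place in the row varies. The top is 72 mm above the bench when raised, 68.7 mm latched, 66 mm at the stop; a steel frame round the cap stands 63 mm above the bench. Keys are damped (0.5 N more per 10 mm/s of speed): press slowly.
- key_c (a joint): travel of push key c, m downward: 0 raised (off), about 0.0033 latched (on), 0.006 stop. Raised, it starts to move at 2 N and reaches the stop at 4.1 N; pushed beyond about 0.005 and let go it latches. Latched, it does not give below 3.2 N; pushed on to the stop (at least 0.0053) and let go it springs up to 0 in about 0.1 s. Pushed less than 0.0045, either goes back to where it was.
- key_c_top (a point): centre of the top face of key c, moving with it: a plain grey cap 26 mm (its x, across the row) by 22 mm (its y, along the row); z up. Its place in the row varies. The top is 72 mm above the bench when raised, 68.7 mm latched, 66 mm at the stop; a steel frame round the cap stands 63 mm above the bench. Keys are damped (0.5 N more per 10 mm/s of speed): press slowly.
- key_d (a joint): travel of push key d, m downward: 0 raised (off), about 0.0033 latched (on), 0.006 stop. Raised, it starts to move at 2 N and reaches the stop at 4.1 N; pushed beyond about 0.005 and let go it latches. Latched, it does not give below 3.2 N; pushed on to the stop (at least 0.0053) and let go it springs up to 0 in about 0.1 s. Pushed less than 0.0045, either goes back to where it was.
- key_d_top (a point): centre of the top face of key d, moving with it: a plain grey cap 26 mm (its x, across the row) by 22 mm (its y, along the row); z up. Its place in the row varies. The top is 72 mm above the bench when raised, 68.7 mm latched, 66 mm at the stop; a steel frame round the cap stands 63 mm above the bench. Keys are damped (0.5 N more per 10 mm/s of speed): press slowly.
- controller: ring-light controller, fixed to the bench: a white case 150 mm (x) by 210 mm (y), 60 mm high, origin at the centre of its underside, its -x side towards the user. The four identical grey keys stand in a row on a black strip on its top, at x = -30 mm, y = +60, +20, -20 and -60 mm in its frame. A black dimmer dial of 26 mm diameter, 14 mm high, sits on the top at x = +42, y = -62 mm.
- vial: loose amber specimen vial, 28 mm diameter, 51 mm high, standing on the controller's top behind the keys; origin at the centre of its underside. Not part of the job.
- petri_dish: loose clear petri dish with its lid, 92 mm diameter, 17 mm high, on the bench; origin at the centre of its underside. Not part of the job.
- tube_rack: loose white rack, 150 mm (x) by 60 mm (y) by 45 mm, holding stoppered glass tubes that reach 114 mm above the bench; origin at the centre of its underside. Not part of the job.

How it is judged (in metres and radians):
On the way:
1. the latched key is pressed down to its release point (value of joint key_b above 0.005 m), for 0.02 s.
At the end, for the whole second after the job is handed in: all four keys stand raised, each within 1.2 mm of the top of its travel (value of joint each of key_a, key_b, key_c, key_d below 0.0012 m); the robot touches nothing.
It fails at once if one of the three raised keys is pushed in by more than 4.5 mm (value of joint any of key_a, key_c, key_d above 0.0045 m).
It fails at once if the vial, the petri dish or the tube rack is moved by more than 15 mm (pushed, lifted or knocked over) (distance of any of vial, petri_dish, tube_rack from where it was at the start of the episode above 0.015 m).
It also fails if it takes over 46 s, if anything falls off the work surface, if the arm or the gripper's body presses on something with over 40 N, if the wrist force passes 120 N, or if a joint passes its speed limit or range.

## Robot

A 6-joint arm with a two-finger parallel gripper is mounted at the origin on the work surface. World frame = base frame: x ahead of the robot, y to its left, z up, the work surface at z = 0. Lengths are in mm, angles in rad, forces in N, time in s.
With the tool pointing down it reaches from about 400 to 925 mm from the base axis. Payload 12.5 kg.
Tool frame: the origin (TCP) lies midway between the tips of the shut fingers; the grasp point (between the pads) lies 19 mm behind it; z points along the fingers, y is the direction in which the jaws open and shut (so a half turn about z gives the same grasp; the last joint's range is limited). The gripper opens to 95 mm and grips with 3 to 60 N. Pads are 20 mm wide; open, the fingers measure 119 mm over their backs; the gripper's body (75 mm by 180 mm) begins 59 mm behind the grasp point.
Start: joints at [-1.452, 0.491, 1.559, -0, 1.092, -0.106], TCP at [139.342, -609.287, 214.661] pointing down, gripper open.
Joint ranges: [-3.1, 3.1], [-0.84, 2.19], [0.05, 2.79], [-1.13, 4.28], [0.06, 2.93], [-2.69, 2.69]. Speed limits (rad/s): [2.22, 2.22, 2.79, 3.14, 3.14, 3.14].

## Interface

Orientations are given as [roll, pitch, yaw] about the fixed x, y, z axes, in that order (R = Rz(yaw) Ry(pitch) Rx(roll)).
In Python, from cell import env gives the robot as it stands.
- The arm moves only by the tool drive_tool, never from a script. Its argument "increments" is a list of rows, each a list of 2 entries, a list of its own where there are three numbers: the shift along the tool's x, y, z as a fraction of full scale, then the turn, a rotation vector about the tool's x, y, z as a fraction of full scale. In form: [[[x, y, z], [ax, ay, az]], ...]. A call has 1 to 5 rows; each row shifts and turns the commanded pose from where the row before left it, along the tool's axes as they then stand; what a row does not reach is not made up. Full scale, the value 1, is 30 mm for a shift and 0.08 rad for a turn. A row lasts 1/12 s, in which the tool goes at most 41.7 mm and 7.16 degrees, less where a joint would pass 70% of its speed; a pose out of reach is approached as far as the arm can. A call with a number of a shift or a turn outside -1 to 1 is refused whole. A call with a gripper value outside its range is refused whole. "jaw" is the opening, from -1 (shut) to 1 (fully open), so that 0 is half open, set as the call begins (left out, the last holds). The fingers move at their own pace and stop on an object; the grip force is fixed at half the most. Time passes only in rows, so rows that do not move let the fingers close. It gives the time, the measured TCP pose, the force and the opening at its end, in the units of the state.
- env.state(): the state, without advancing time (a new reading comes with each control period).
- env.read_camera(name): name is "scene" or "side" or "wrist"; returns a dict with "pixels" (480x640x3 uint8, blue, green, red), "vertical_fov" (degrees; the focal length in pixels is half the picture's height over the tangent of half this angle, whatever the lens; pixels are square), "cx", "cy" (the principal point, pixels), "world_to_cam" (4x4, takes a point from world to camera coordinates). Camera axes: x right, y down, z forward; pixel columns grow to the right and rows downward; lengths in mm; the calibration is good to about 2 mm. A picture is of the moment at which its call begins. There is no depth.
- env.job_done(): hands the job in, once; it reports no verdict.
Trained networks look in a picture, given as the dict that the camera call returned (one of the last four; its "shot" number tells which), for a name from the list of things; names that differ only in an ending like _2 or _b are one class to them, and where a whole thing is asked for, a point or a joint stands for the part that bears it (a point fixed in the world has none). Each returns a list of dicts, best first, with "score" (0 to 1); they miss things now and then, are a little off and sometimes report something else, mostly with a low value. They report only what shows in the picture. A call takes as long as a camera call.
- env.boxes_of(target, picture): "point" ([x, y, z] in mm, in world coordinates, good to about 4 mm: the middle of the surface that is visible of it).
- env.tip_of(target, picture): "point" ([x, y, z] in mm, in world coordinates, good to about 4 mm: a listed point, or the origin of a listed thing).
The state is a dict: "t": time; "joints": joint angles; "qvel": joint speeds; "tau": joint torques, N m; "eef_pos": TCP position; "tcp_rot": TCP orientation; "ft_force": force on the tool from outside, world axes, zero at the start; "moment": the same for the moment, N m; "opening": opening from 0.0 (shut) to 1.0 (fully open).
Only numpy, scipy, OpenCV 4.12 (cv2) and the standard library are available. Lean on these libraries where they do the work, as an engineer would, in place of code of your own. Each camera call takes 0.05 s, during which the arm holds its last target.

## Working session

There is one attempt and no reset: what is moved stays moved. The work goes in short steps, Python scripts to look and compute and a tool call to move; the robot and the scene stay as the last step left them, time stands still between calls to the robot, and variables do not carry over. Pictures are saved under pics/ and viewed, and the job is handed in when it is done.

Besides the shell and the picture viewer there is one more tool, called after "Emit:" as name([rows], argument=value, ...), one row to a line, values as JSON. drive_tool: Moves the arm, as the interface text tells. Its arguments: {"type":"object","properties":{"increments":{"type":"array","items":{"type":"array"}},"jaw":{"type":"number"}},"required":["increments"]}

```bash
mkdir -p pics; ls
python3 - <<'E'
from cell import env
import cv2
s=env.state(); print(s['t'],s['eef_pos'],s['tcp_rot'],s['ft_force'],s['opening'])
for n in ['scene','side','wrist']:
    p=env.read_camera(n); cv2.imwrite(f'pics/{n}0.png',p['pixels'])
    for t in ['key_a_top','controller','vial','tube_rack','petri_dish']:
        for d in env.tip_of(t,p)[:5]: print(n,t,[round(float(v),1) for v in d['point']],round(d['score'],2))
E
```

```text
pics
0.0 [ 139.32311467 -609.00026194  214.03489502] [-3.14042989e+00 -1.24709798e-04  2.24852619e-01] [ 1.00073422  0.16031819 -0.63050366] 0.9989717066054413
scene key_a_top [541.4, -70.5, 72.6] 0.62
scene controller [561.4, -39.4, -0.4] 0.8
scene vial [594.1, 11.1, 58.8] 0.66
scene tube_rack [503.4, 147.1, -0.3] 0.73
scene petri_dish [579.2, -239.6, -4.6] 0.7
side key_a_top [540.2, -74.7, 71.3] 0.61
side controller [564.6, -38.3, 1.2] 0.85
side vial [594.1, 10.9, 59.3] 0.71
side tube_rack [498.1, 144.3, 2.2] 0.8
```

View pics/scene0.png

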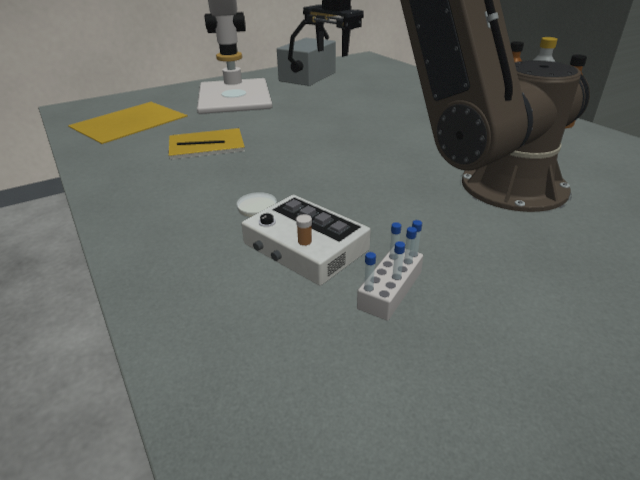

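View pics/side0.png

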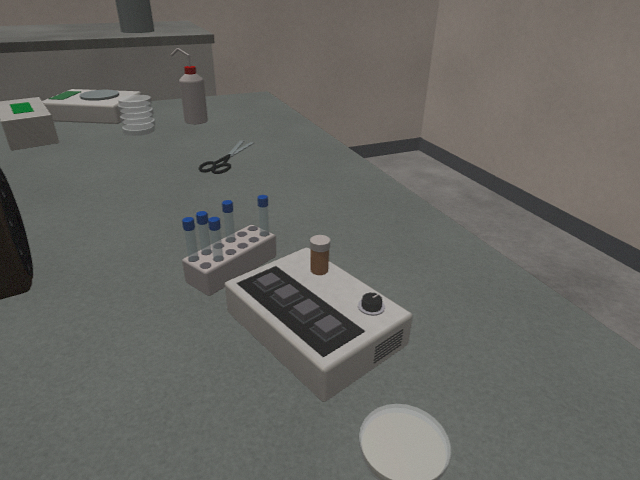

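The scene view shows the controller near (305,235) with the vial beside the key strip, and the dish and rack either side. The side view shows the four keys at about (269,280), (287,294), (306,309) and (328,327). I'll zoom in and fit the controller's pose.

```bash
cat > h.py <<'E'
import numpy as np, cv2
def proj(p,P):
    f=240/np.tan(np.radians(p['vertical_fov']/2)); P=np.atleast_2d(P)
    c=(np.c_[P,np.ones(len(P))]@np.array(p['world_to_cam']).T)[:,:3]
    return np.c_[f*c[:,0]/c[:,2]+p['cx'], f*c[:,1]/c[:,2]+p['cy']]
def back(p,uv,z):
    f=240/np.tan(np.radians(p['vertical_fov']/2)); W=np.array(p['world_to_cam']); R=W[:3,:3]; o=-R.T@W[:3,3]
    d=R.T@np.array([(uv[0]-p['cx'])/f,(uv[1]-p['cy'])/f,1]); return o+d*(z-o[2])/d[2]
E
python3 - <<'E'
from cell import env
from h import *
import pickle
for n,(x,y,w,h) in {'scene':(235,185,150,100),'side':(215,230,210,170)}.items():
    p=env.read_camera(n); pickle.dump(p,open(n+'.pkl','wb'))
    k=760/w if n=='scene' else 3.5
    cv2.imwrite(f'pics/{n}z.png',cv2.resize(p['pixels'][y:y+h,x:x+w],None,fx=k,fy=k,interpolation=cv2.INTER_CUBIC)); print(n,k)
    print(p['vertical_fov'],p['cx'],p['cy'])
p=pickle.load(open('side.pkl','rb'))
for uv in [(269,280),(287,294),(306,309),(328,327)]: print(back(p,uv,72).round(1))
E
```

```text
scene 5.066666666666666
54.838797004627196 317.3019255729755 243.88593663220846
side 3.5
55.59566420305891 309.87524158236715 242.5954354961464
[ 5.168e+02 -2.000e-01  7.200e+01]
[528.5 -37.8  72. ]
[539.6 -74.5  72. ]
[ 550.9 -114.2   72. ]
```

View pics/sidez.png

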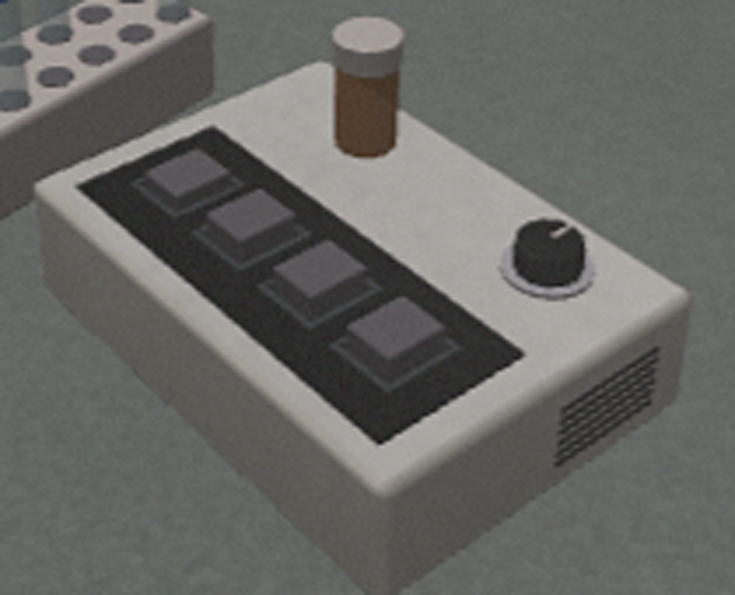

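View pics/scenez.png

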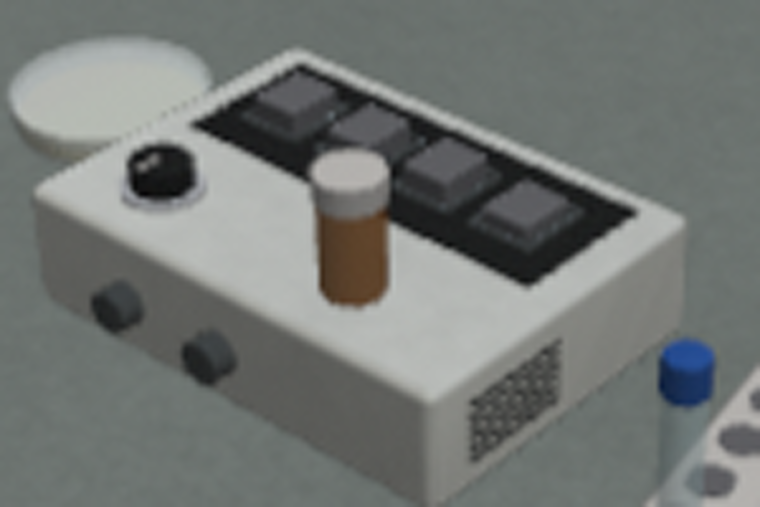

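Run:
```python
from h import *
import pickle
from scipy.optimize import least_squares
P={n:pickle.load(open(n+'.pkl','rb')) for n in ['scene','side']}
off={'side':((215,230),3.5),'scene':((235,185),760/150)}
un=lambda n,L:(np.array(L,float)/off[n][1]+off[n][0])-0.3
S={'side':un('side',[(80,186),(212,127),(523,354),(380,443)]),'scene':un('scene',[(637,213),(530,287),(190,125),(300,65)])}
# order: +y user-side, +y far, -y far, -y user
K={'side':un('side',[(193,172),(252,215),(320,272),(397,327)]),'scene':un('scene',[(530,210),(450,168),(370,130),(298,98)])}
for n in S:
    c=[back(P[n],u,60.5) for u in S[n]]; print(n,np.round(c,1).tolist())
    k=[back(P[n],u,72) for u in K[n]]; print('  keys',np.round(k,1).tolist())
    c=np.array(c); d=(c[0]+c[1]-c[2]-c[3]); print('  yaw',np.degrees(np.arctan2(-d[0],d[1])),'ctr',c.mean(0), 'len',np.linalg.norm(d)/2)
def fit(free):
  def r(q):
    x,y,a=q[:3]; o=[]
    for n in K:
        h=np.where(np.arange(4)==free,68.7,72)
        sh=q[3:5] if n=='scene' else q[5:7]
        c,s=np.cos(a),np.sin(a)
        W=[[x+c*-30-s*yy,y+s*-30+c*yy,z] for yy,z in zip([60,20,-20,-60],h)]
        o+=list((proj(P[n],W)-K[n]+sh).ravel())
    o+=list(np.array(q[3:])*0.7)
    return np.array(o)
  q=least_squares(r,[562,-39,0.28,0,0,0,0]); return q.x,q.cost
for f in [-1,0,1,2,3]: x,c=fit(f); print(f,x.round(3),round(c,3))
```

```text
side [[479.8, 24.8, 60.5], [540.6, 44.6, 60.5], [593.5, -124.7, 60.5], [531.8, -144.2, 60.5]]
  keys [[518.7, 1.8, 72.0], [530.2, -32.0, 72.0], [540.9, -71.7, 72.0], [553.9, -108.1, 72.0]]
  yaw 17.241951001743317 ctr [536.41730776 -49.85909463  60.5       ] len 177.07136784524076
scene [[478.1, 24.5, 60.5], [538.8, 43.9, 60.5], [591.7, -124.9, 60.5], [531.0, -144.0, 60.5]]
  keys [[520.7, 16.0, 72.0], [530.3, -24.9, 72.0], [541.9, -65.6, 72.0], [553.8, -102.6, 72.0]]
  yaw 17.411855213133293 ctr [534.89763902 -50.11479368  60.5       ] len 176.73916910385185
-1 [ 5.64945e+02 -4.03210e+01  2.94000e-01  9.57000e-01  1.02700e+00
  6.46000e-01  1.42500e+00] 3.652
0 [ 5.64687e+02 -4.09570e+01  2.91000e-01  9.82000e-01  8.47000e-01
  6.63000e-01  6.97000e-01] 1.833
1 [ 5.64975e+02 -4.03140e+01  2.92000e-01  9.45000e-01  6.89000e-01
  6.41000e-01  9.91000e-01] 6.922
2 [ 5.65248e+02 -3.95610e+01  2.95000e-01  8.97000e-01  5.21000e-01
  6.31000e-01  1.30800e+00] 5.74
3 [ 5.65535e+02 -3.86400e+01  3.00000e-01  8.40000e-01  3.29000e-01
  6.27000e-01  1.67500e+00] 7.521
```

Both cameras agree on the strip: centre (535.7, -50), yaw 17.3°. The fit weakly favours the +y end key (about (518, 7)) as the latched one, which I'll confirm with a tap. I'll put the shut fingers over it, aligned with the caps.

```bash
cat >> h.py <<'E'
def plan(s,tgt,N,yaw):
    p=np.array(s['eef_pos'],float); y=s['tcp_rot'][2]; dy=(yaw-y)/N; d=(np.array(tgt)-p)/N; out=[]
    for i in range(N):
        c,sn=np.cos(y),np.sin(y)
        out.append([[round(v/30,2) for v in (d[0]*c+d[1]*sn, d[0]*sn-d[1]*c, -d[2])],[0,0,round(-dy/.08,2)]]); y+=dy
    for i in range(0,N,5): print(out[i:i+5])
E
python3 - <<'E'
from cell import env
from h import *
s=env.state(); print(s['t'],s['eef_pos'],s['tcp_rot'])
plan(s,[517.8,7.3,140],25,1.873)
E
```

```text
1.0 [ 139.3460768  -609.27176589  214.67852751] [3.14147324e+00 8.30970847e-06 2.24817375e-01]
[[[np.float64(0.68), np.float64(-0.69), np.float64(0.1)], [0, 0, np.float64(-0.82)]], [[np.float64(0.72), np.float64(-0.64), np.float64(0.1)], [0, 0, np.float64(-0.82)]], [[np.float64(0.76), np.float64(-0.59), np.float64(0.1)], [0, 0, np.float64(-0.82)]], [[np.float64(0.8), np.float64(-0.54), np.float64(0.1)], [0, 0, np.float64(-0.82)]], [[np.float64(0.83), np.float64(-0.49), np.float64(0.1)], [0, 0, np.float64(-0.82)]]]
[[[np.float64(0.86), np.float64(-0.43), np.float64(0.1)], [0, 0, np.float64(-0.82)]], [[np.float64(0.89), np.float64(-0.38), np.float64(0.1)], [0, 0, np.float64(-0.82)]], [[np.float64(0.91), np.float64(-0.32), np.float64(0.1)], [0, 0, np.float64(-0.82)]], [[np.float64(0.93), np.float64(-0.26), np.float64(0.1)], [0, 0, np.float64(-0.82)]], [[np.float64(0.94), np.float64(-0.19), np.float64(0.1)], [0, 0, np.float64(-0.82)]]]
[[[np.float64(0.96), np.float64(-0.13), np.float64(0.1)], [0, 0, np.float64(-0.82)]], [[np.float64(0.96), np.float64(-0.07), np.float64(0.1)], [0, 0, np.f
[... 409 characters left out ...]
 [0, 0, np.float64(-0.82)]], [[np.float64(0.91), np.float64(0.31), np.float64(0.1)], [0, 0, np.float64(-0.82)]], [[np.float64(0.89), np.float64(0.37), np.float64(0.1)], [0, 0, np.float64(-0.82)]], [[np.float64(0.87), np.float64(0.43), np.float64(0.1)], [0, 0, np.float64(-0.82)]]]
[[[np.float64(0.84), np.float64(0.48), np.float64(0.1)], [0, 0, np.float64(-0.82)]], [[np.float64(0.8), np.float64(0.54), np.float64(0.1)], [0, 0, np.float64(-0.82)]], [[np.float64(0.77), np.float64(0.59), np.float64(0.1)], [0, 0, np.float64(-0.82)]], [[np.float64(0.72), np.float64(0.64), np.float64(0.1)], [0, 0, np.float64(-0.82)]], [[np.float64(0.68), np.float64(0.68), np.float64(0.1)], [0, 0, np.float64(-0.82)]]]
```

Emit:
drive_tool([
  [[0.68, -0.69, 0], [0, 0, -0.82]],
  [[0.72, -0.64, 0], [0, 0, -0.82]],
  [[0.76, -0.59, 0], [0, 0, -0.82]],
  [[0.8, -0.54, 0], [0, 0, -0.82]],
  [[0.83, -0.49, 0], [0, 0, -0.82]],
], jaw=-1)

```text
t: 1.42
eef_pos: [215.9, -485.0, 214.7]
tcp_rot: [3.141, 0.0, 0.556]
ft_force: [-0.1, -0.6, -0.4]
opening: 0.708
```

Emit:
drive_tool([
  [[0.86, -0.43, 0], [0, 0, -0.82]],
  [[0.89, -0.38, 0], [0, 0, -0.82]],
  [[0.91, -0.32, 0], [0, 0, -0.82]],
  [[0.93, -0.26, 0], [0, 0, -0.82]],
  [[0.94, -0.19, 0], [0, 0, -0.82]],
])

```text
t: 1.83
eef_pos: [291.6, -361.8, 214.8]
tcp_rot: [3.141, 0.0, 0.884]
ft_force: [0.5, -0.4, -0.7]
opening: 0.354
```

Emit:
drive_tool([
  [[0.96, -0.13, 0], [0, 0, -0.82]],
  [[0.96, -0.07, 0], [0, 0, -0.82]],
  [[0.96, 0, 0], [0, 0, -0.82]],
  [[0.96, 0.06, 0], [0, 0, -0.82]],
  [[0.96, 0.12, 0], [0, 0, -0.82]],
])

```text
t: 2.25
eef_pos: [367.8, -238.9, 214.8]
tcp_rot: [3.141, 0.0, 1.212]
ft_force: [-0.2, -0.0, 0.1]
opening: 0.022
```

Emit:
drive_tool([
  [[0.95, 0.19, 0], [0, 0, -0.82]],
  [[0.93, 0.25, 0], [0, 0, -0.82]],
  [[0.91, 0.31, 0], [0, 0, -0.82]],
  [[0.89, 0.37, 0], [0, 0, -0.82]],
  [[0.87, 0.43, 0], [0, 0, -0.82]],
])

```text
t: 2.67
eef_pos: [444.7, -116.0, 214.8]
tcp_rot: [3.141, 0.0, 1.54]
ft_force: [0.1, -0.7, -0.3]
opening: 0.004
```

Emit:
drive_tool([
  [[0.84, 0.48, 0], [0, 0, -0.82]],
  [[0.8, 0.54, 0], [0, 0, -0.82]],
  [[0.77, 0.59, 0], [0, 0, -0.82]],
  [[0.72, 0.64, 0], [0, 0, -0.82]],
  [[0.68, 0.68, 0], [0, 0, -0.82]],
])

```text
t: 3.08
eef_pos: [521.5, 6.9, 214.8]
tcp_rot: [3.141, 0.0, 1.868]
ft_force: [0.1, -0.4, -0.0]
opening: 0.005
```

Emit:
drive_tool([
  [[0, 0, 0.5], [0, 0, 0]],
  [[0, 0, 0.5], [0, 0, 0]],
  [[0, 0, 0], [0, 0, 0]],
])

```text
t: 3.33
eef_pos: [520.0, 6.1, 182.5]
tcp_rot: [-3.138, -0.001, 1.866]
ft_force: [-0.2, -0.8, -0.3]
opening: 0.004
```

Run:
```python
from cell import env
from h import *
s=env.state(); print(s['t'],s['eef_pos'],s['tcp_rot'],s['ft_force'],s['opening'])
for t in ([517.8,7.3,90],): 
    p=np.array(s['eef_pos']); print(np.array(t)-p, 1.873-s['tcp_rot'][2]); plan(s,t,5,1.873)
for n in ['wrist','side']:
    p=env.read_camera(n); cv2.imwrite(f'pics/{n}1.png',p['pixels'])
    d=env.tip_of('key_a_top',p)
    print(n,[(np.round(e['point'],1).tolist(),e['score']) for e in d])
```

```text
3.3333 [519.95662388   6.10447175 182.48639385] [-3.13836273e+00 -1.26345231e-03  1.86585252e+00] [-0.20382932 -0.80821712 -0.34454927] 0.0037908901686916066
[ -2.15662388   1.19552825 -92.48639385] 0.007147482943423489
[[[np.float64(0.01), np.float64(-0.01), np.float64(0.62)], [0, 0, np.float64(-0.02)]], [[np.float64(0.01), np.float64(-0.01), np.float64(0.62)], [0, 0, np.float64(-0.02)]], [[np.float64(0.01), np.float64(-0.01), np.float64(0.62)], [0, 0, np.float64(-0.02)]], [[np.float64(0.01), np.float64(-0.01), np.float64(0.62)], [0, 0, np.float64(-0.02)]], [[np.float64(0.01), np.float64(-0.01), np.float64(0.62)], [0, 0, np.float64(-0.02)]]]
wrist [([595.8, 11.1, 59.3], 0.61)]
side [([520.1, 6.9, 66.3], 0.67), ([540.3, -74.8, 70.2], 0.6)]
```

View pics/wrist1.png

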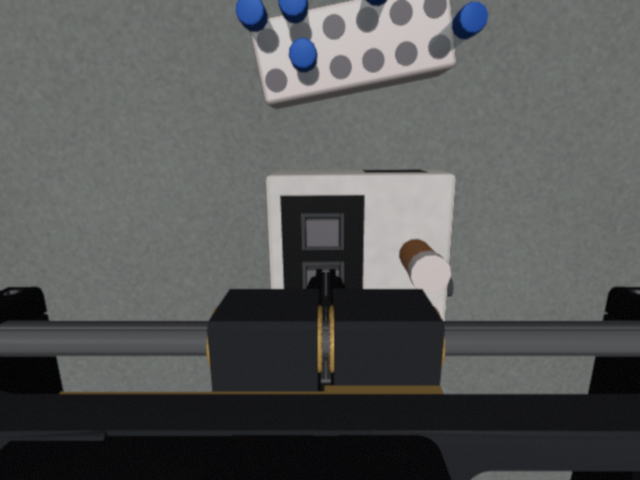

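View pics/side1.png

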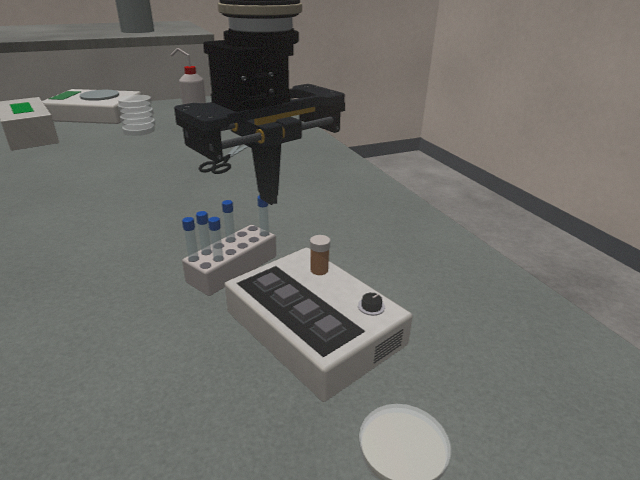

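The wrist view shows the controller squared up with the tool, key +60 at (322,232) and the fingers above the strip. The side view shows the fingers over the strip at (268,200). I'll check the key's position from the wrist camera.

Run:
```python
from cell import env
from h import *
p=env.read_camera('wrist'); s=env.state()
print(s['eef_pos'],s['tcp_rot'])
g=p['pixels'][195:300,280:370]; cv2.imwrite('pics/wz.png',cv2.resize(g,None,fx=6,fy=6,interpolation=cv2.INTER_CUBIC))
for z in (72,68.7): print(back(p,(322.5,232.5),z).round(1))
c=[[517.8,7.3,70],[529.7,-30.9,72]]; print(proj(p,c).round(1))
plan(s,[517.8,7.3,85],5,1.873)
```

```text
[521.17748574   5.12038434 185.52712307] [3.14035579e+00 6.51006898e-04 1.86420063e+00]
[518.8   5.2  72. ]
[519.    4.4  68.7]
[[322.1 229. ]
 [322.6 278. ]]
[[[np.float64(0.02), np.float64(-0.02), np.float64(0.67)], [0, 0, np.float64(-0.02)]], [[np.float64(0.02), np.float64(-0.02), np.float64(0.67)], [0, 0, np.float64(-0.02)]], [[np.float64(0.02), np.float64(-0.02), np.float64(0.67)], [0, 0, np.float64(-0.02)]], [[np.float64(0.02), np.float64(-0.02), np.float64(0.67)], [0, 0, np.float64(-0.02)]], [[np.float64(0.02), np.float64(-0.02), np.float64(0.67)], [0, 0, np.float64(-0.02)]]]
```

View pics/wz.png

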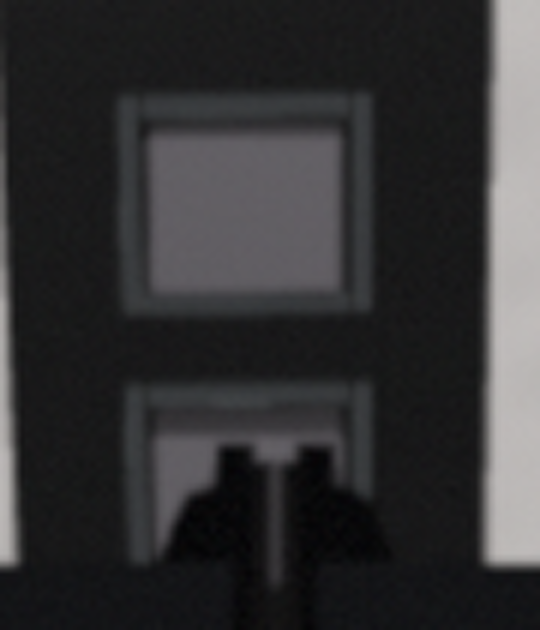

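Emit:
drive_tool([
  [[0.02, -0.02, 0.6], [0, 0, -0.02]],
  [[0.02, -0.02, 0.6], [0, 0, -0.02]],
  [[0.02, -0.02, 0.6], [0, 0, -0.02]],
  [[0.02, -0.02, 0.6], [0, 0, -0.02]],
  [[0, 0, 0.5], [0, 0, 0]],
])

```text
t: 4.0
eef_pos: [517.9, 6.8, 97.3]
tcp_rot: [3.141, 0.0, 1.871]
ft_force: [0.4, 1.0, -1.1]
opening: 0.007
```

Emit:
drive_tool([
  [[0, 0, 0], [0, 0, 0]],
  [[0, 0, 0], [0, 0, 0]],
  [[0, 0, 0], [0, 0, 0]],
  [[0, 0, 0], [0, 0, 0]],
])

```text
t: 4.33
eef_pos: [518.5, 6.9, 98.8]
tcp_rot: [3.14, 0.001, 1.871]
ft_force: [0.1, 0.3, -0.1]
opening: 0.005
```

Run:
```python
from cell import env
from h import *
s=env.state(); print(s['t'],s['eef_pos'],s['tcp_rot'],s['ft_force'])
plan(s,[518.2,6.6,76],1,1.873)
```

```text
4.3333 [518.46951538   6.92417161  98.8333154 ] [3.13980032e+00 8.86518131e-04 1.87103811e+00] [ 0.0673841   0.29743544 -0.09137203]
[[[np.float64(-0.01), np.float64(-0.01), np.float64(0.76)], [0, 0, np.float64(-0.02)]]]
```

Emit:
drive_tool([
  [[0, 0, 0.3], [0, 0, 0]],
  [[0, 0, 0.3], [0, 0, 0]],
  [[0, 0, 0.2], [0, 0, 0]],
  [[0, 0, 0], [0, 0, 0]],
  [[0, 0, 0], [0, 0, 0]],
])

```text
t: 4.75
eef_pos: [517.6, 7.1, 73.0]
tcp_rot: [-3.14, -0.0, 1.871]
ft_force: [0.0, -0.4, -0.5]
opening: 0.002
```

Emit:
drive_tool([
  [[0, 0, 0.02], [0, 0, 0]],
  [[0, 0, 0.02], [0, 0, 0]],
  [[0, 0, 0.02], [0, 0, 0]],
  [[0, 0, 0], [0, 0, 0]],
  [[0, 0, 0], [0, 0, 0]],
])

```text
t: 5.17
eef_pos: [517.9, 7.1, 71.9]
tcp_rot: [3.141, 0.0, 1.871]
ft_force: [-1.3, 0.5, 0.8]
opening: 0.001
```

Emit:
drive_tool([
  [[0, 0, 0.02], [0, 0, 0]],
  [[0, 0, 0.02], [0, 0, 0]],
  [[0, 0, 0], [0, 0, 0]],
  [[0, 0, 0], [0, 0, 0]],
  [[0, 0, 0], [0, 0, 0]],
])

```text
t: 5.58
eef_pos: [517.9, 7.1, 70.6]
tcp_rot: [-3.142, 0.0, 1.871]
ft_force: [-0.5, 0.1, -0.5]
opening: 0.003
```

Emit:
drive_tool([
  [[0, 0, 0.02], [0, 0, 0]],
  [[0, 0, 0.01], [0, 0, 0]],
  [[0, 0, 0], [0, 0, 0]],
  [[0, 0, 0], [0, 0, 0]],
])

```text
t: 5.92
eef_pos: [517.8, 7.1, 69.7]
tcp_rot: [-3.142, 0.0, 1.871]
ft_force: [0.6, 0.2, -0.6]
opening: 0.003
```

Emit:
drive_tool([
  [[0, 0, 0.02], [0, 0, 0]],
  [[0, 0, 0], [0, 0, 0]],
  [[0, 0, 0], [0, 0, 0]],
  [[0, 0, 0], [0, 0, 0]],
])

```text
t: 6.25
eef_pos: [517.9, 7.0, 69.1]
tcp_rot: [3.141, 0.0, 1.871]
ft_force: [0.3, -0.2, 1.1]
opening: 0.005
```

Emit:
drive_tool([
  [[0, 0, 0.02], [0, 0, 0]],
  [[0, 0, 0], [0, 0, 0]],
  [[0, 0, 0], [0, 0, 0]],
  [[0, 0, 0], [0, 0, 0]],
])

```text
t: 6.58
eef_pos: [517.9, 7.1, 68.6]
tcp_rot: [3.141, 0.0, 1.871]
ft_force: [0.3, -0.3, 2.8]
opening: 0.003
```

Emit:
drive_tool([
  [[0, 0, 0.01], [0, 0, 0]],
  [[0, 0, 0], [0, 0, 0]],
  [[0, 0, 0], [0, 0, 0]],
  [[0, 0, 0], [0, 0, 0]],
])

```text
t: 6.92
eef_pos: [517.9, 7.0, 68.2]
tcp_rot: [3.141, 0.0, 1.871]
ft_force: [-0.6, -0.0, 2.5]
opening: 0.008
```

```bash
cat > avg.py <<'E'
from cell import env
import numpy as np
L=[]
for i in range(8):
    env.read_camera('side'); s=env.state(); L.append([s['eef_pos'][2],s['ft_force'][2]])
L=np.array(L); print(s['t'],L.mean(0).round(2),L.std(0).round(2))
E
python3 avg.py
```

```text
7.3167 [68.22  3.64] [0.01 0.42]
```

3.6 N at 68.2 mm with nothing at 69.7 mm fits a latched key. I'll tap the neighbouring key to rule out a TCP height error.

Emit:
drive_tool([
  [[0, 0, -0.4], [0, 0, 0]],
  [[-0.5, 0, 0], [0, 0, 0]],
  [[-0.83, 0, 0], [0, 0, 0]],
  [[0, 0, 0.2], [0, 0, 0]],
  [[0, 0, 0], [0, 0, 0]],
])

```text
t: 7.73
eef_pos: [529.3, -31.6, 73.2]
tcp_rot: [-3.14, -0.001, 1.869]
ft_force: [0.5, 1.1, -0.1]
opening: 0.002
```

Emit:
drive_tool([
  [[0, 0, 0.04], [0, 0, 0]],
  [[0, 0, 0], [0, 0, 0]],
  [[0, 0, 0], [0, 0, 0]],
])

```text
t: 7.98
eef_pos: [529.3, -30.4, 72.9]
tcp_rot: [-3.141, -0.0, 1.872]
ft_force: [0.4, -0.6, 0.5]
opening: 0.002
```

```bash
python3 avg.py
```

```text
8.3833 [7.308e+01 5.000e-02] [0.04 0.27]
```

Next, down to about 71.3 mm.

Emit:
drive_tool([
  [[0, 0, 0.02], [0, 0, 0]],
  [[0, 0, 0.02], [0, 0, 0]],
  [[0, 0, 0.02], [0, 0, 0]],
  [[0, 0, 0], [0, 0, 0]],
])

```text
t: 8.72
eef_pos: [529.7, -31.0, 71.2]
tcp_rot: [3.141, 0.0, 1.871]
ft_force: [-0.9, 1.0, 2.6]
opening: 0.006
```

```bash
python3 avg.py
```

```text
9.1167 [71.25  2.28] [0.01 0.37]
```

The neighbour is met at 72 mm with 2.3 N, so the TCP height is right and the +60 key is the latched one. I'll go back and press it.

Emit:
drive_tool([
  [[0, 0, -0.3], [0, 0, 0]],
  [[0.5, 0, 0], [0, 0, 0]],
  [[0.83, 0, 0], [0, 0, 0]],
  [[0, 0, 0.25], [0, 0, 0]],
  [[0, 0, 0], [0, 0, 0]],
])

```text
t: 9.53
eef_pos: [517.4, 7.7, 72.4]
tcp_rot: [-3.141, -0.0, 1.873]
ft_force: [0.0, 0.5, -0.0]
opening: 0.004
```

```bash
python3 avg.py; python3 -c "
from cell import env
print(env.state()['eef_pos'])"
```

```text
9.9333 [ 7.282e+01 -2.000e-02] [0.07 0.38]
[518.03319463   6.67311665  72.81563133]
```

Emit:
drive_tool([
  [[0, 0, 0.03], [0, 0, 0]],
  [[0, 0, 0.03], [0, 0, 0]],
  [[0, 0, 0.03], [0, 0, 0]],
  [[0, 0, 0.03], [0, 0, 0]],
  [[0, 0, 0.02], [0, 0, 0]],
])

```text
t: 10.35
eef_pos: [517.9, 7.0, 68.5]
tcp_rot: [-3.142, 0.0, 1.871]
ft_force: [-0.9, -1.2, 4.3]
opening: 0.005
```

Emit:
drive_tool([
  [[0, 0, 0.02], [0, 0, 0]],
  [[0, 0, 0.02], [0, 0, 0]],
  [[0, 0, 0.02], [0, 0, 0]],
  [[0, 0, 0.01], [0, 0, 0]],
  [[0, 0, 0], [0, 0, 0]],
])

```text
t: 10.77
eef_pos: [517.9, 7.0, 66.4]
tcp_rot: [-3.142, 0.0, 1.871]
ft_force: [-0.2, -1.0, 4.2]
opening: 0.001
```

Emit:
drive_tool([
  [[0, 0, 0.01], [0, 0, 0]],
  [[0, 0, 0], [0, 0, 0]],
  [[0, 0, 0], [0, 0, 0]],
  [[0, 0, 0], [0, 0, 0]],
])

```text
t: 11.1
eef_pos: [517.9, 7.1, 66.3]
tcp_rot: [3.141, 0.0, 1.871]
ft_force: [-1.9, -0.6, 5.9]
opening: 0.003
```

```bash
python3 avg.py
```

```text
11.5 [66.29  6.34] [0.01 0.52]
```

Emit:
drive_tool([
  [[0, 0, 0.02], [0, 0, 0]],
  [[0, 0, 0], [0, 0, 0]],
  [[0, 0, 0], [0, 0, 0]],
  [[0, 0, 0], [0, 0, 0]],
])

```text
t: 11.83
eef_pos: [517.9, 7.0, 66.2]
tcp_rot: [3.141, 0.0, 1.871]
ft_force: [-4.0, -1.0, 14.0]
opening: 0.003
```

```bash
python3 avg.py
```

```text
12.2333 [66.19 13.08] [0.01 0.37]
```

The key is hard on its stop: 13 N with no further travel. I'll let go quickly and draw back.

Emit:
drive_tool([
  [[0, 0, -0.5], [0, 0, 0]],
  [[0, 0, -0.5], [0, 0, 0]],
  [[0, 0, 0], [0, 0, 0]],
  [[0, 0, 0], [0, 0, 0]],
  [[0, 0, 0], [0, 0, 0]],
])

```text
t: 12.65
eef_pos: [517.6, 7.1, 94.9]
tcp_rot: [-3.141, -0.0, 1.871]
ft_force: [-0.1, 0.9, -0.3]
opening: 0.005
```

Emit:
drive_tool([
  [[0, 0, 0.5], [0, 0, 0]],
  [[0, 0, 0.2], [0, 0, 0]],
  [[0, 0, 0.08], [0, 0, 0]],
  [[0, 0, 0], [0, 0, 0]],
  [[0, 0, 0], [0, 0, 0]],
])

```text
t: 13.07
eef_pos: [517.6, 7.1, 71.9]
tcp_rot: [-3.141, -0.0, 1.871]
ft_force: [-1.3, 0.6, 1.3]
opening: 0.007
```

```bash
python3 avg.py
```

```text
13.4667 [72.33  0.66] [0.06 0.98]
```

Down another 1 mm, to confirm the key now meets the tool at 72 mm.

Emit:
drive_tool([
  [[0, 0, 0.02], [0, 0, 0]],
  [[0, 0, 0.02], [0, 0, 0]],
  [[0, 0, 0], [0, 0, 0]],
  [[0, 0, 0], [0, 0, 0]],
])

```text
t: 13.8
eef_pos: [518.1, 7.0, 71.0]
tcp_rot: [3.141, 0.0, 1.871]
ft_force: [1.1, 0.5, 2.7]
opening: 0.005
```

```bash
python3 avg.py
```

```text
14.2 [70.98  2.25] [0.01 0.48]
```

Emit:
drive_tool([
  [[0, 0, -0.5], [0, 0, 0]],
  [[0, 0, -1], [0, 0, 0]],
  [[0, 0, -1], [0, 0, 0]],
  [[0, 0, -1], [0, 0, 0]],
  [[0, 0, -1], [0, 0, 0]],
])

```text
t: 14.62
eef_pos: [517.1, 7.2, 207.0]
tcp_rot: [-3.14, -0.001, 1.871]
ft_force: [-0.1, -0.5, 0.1]
opening: 0.005
```

Emit:
drive_tool([
  [[0, 0, -0.5], [0, 0, 0]],
  [[0, 0, 0], [0, 0, 0]],
  [[0, 0, 0], [0, 0, 0]],
  [[0, 0, 0], [0, 0, 0]],
])

```text
t: 14.95
eef_pos: [517.2, 7.1, 219.7]
tcp_rot: [-3.14, -0.001, 1.871]
ft_force: [0.6, 0.2, -0.1]
opening: 0.003
```

Run:
```python
from cell import env
import cv2
p=env.read_camera('side'); s=env.state(); print(s['t'],s['eef_pos'],s['ft_force'])
cv2.imwrite('pics/side2.png',cv2.resize(p['pixels'][190:400,170:430],None,fx=3,fy=2.8,interpolation=cv2.INTER_CUBIC))
```

```text
15.0 [517.16969744   7.1347191  219.47245155] [ 0.1955151  -0.29556138  0.13591565]
```

View pics/side2.png

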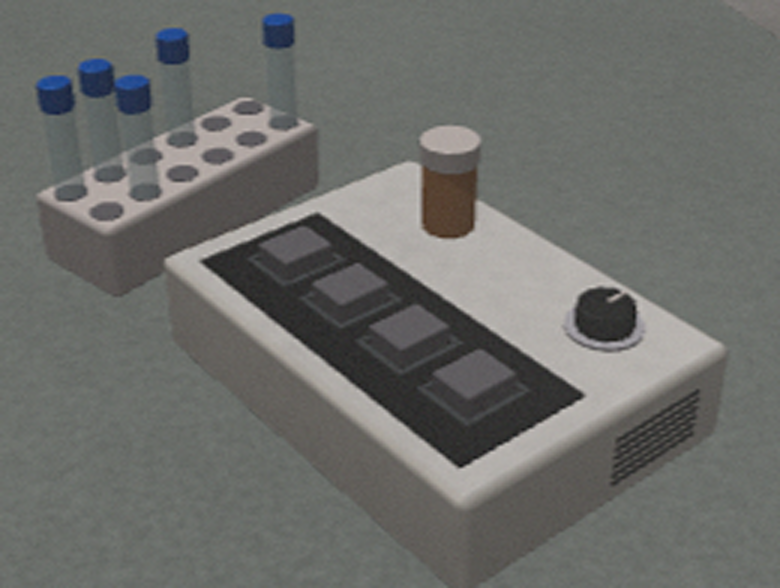

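All four caps, at (295,245), (349,285), (408,327) and (475,374) in this crop, now stand equally high. The vial and rack are where they were, and the tool is clear.

```bash
python3 -c "
from cell import env
print(env.job_done())"
```

```text
the job is handed in; nothing more can be done
None
```

The latched key was the one at the +y end of the row. I pressed it, it unlatched and came up level with the others, and I handed the job in at about 15 s.

- **Finding it:** In the camera fit this key sat lower than the rest. A light tap met nothing until about 68.7–69 mm, then it held against about 3.6 N. Its neighbour met the tool at about 72 mm and gave at 2.3 N, which also confirmed the tool's height reading. I did not tap the other two keys.
- **Pressing it:** I pressed slowly to the stop, at 66.2 mm with 13 N and no further travel, then let go.
- **Last checks:** A light re-tap found 2.3 N at 71.0 mm, as for a raised key. The last side picture shows all four caps equally high, and the vial and rack standing where they were. The dish was outside that picture, but the arm stayed well above it throughout. The tool ended at 219 mm, with about 0 N on it.
- **Disagreements:** No check failed. Single force readings were noisy, at about ±0.5 N, and one early one (2.5 N) was ambiguous, so I averaged several.

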